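Free a turntable by tripping its hidden transport catch

ROBOT

A 6-joint arm with a two-finger parallel gripper is mounted at the origin on the work surface. World frame = base frame: x ahead of the robot, y to its left, z up, the work surface at z = 0. Lengths are in m, angles in rad, forces in N, time in s.
With the tool pointing down it reaches from about 0.275 to 1 m from the base axis. Payload 8.4 kg.
Tool frame: the origin (TCP) lies midway between the tips of the shut fingers; the grasp point (between the pads) lies 19 mm behind it (arm.hold_point_z is the distance from the TCP to the grasp point, in m); z points along the fingers, y is the line along which they close (so a half turn about z gives the same grasp; the last joint's range is limited). The gripper opens to 85 mm and grips with 20 to 120 N. Pads are 22 mm wide; open, the fingers measure 114 mm over their backs; the gripper's body (76 mm by 85 mm) begins 54 mm behind the grasp point. The pads swing forward as they close: fully open they stand 13 mm farther back than shut.
Start: joints at [1.288, 0.353, 1.633, -0, 1.155, -0.002], TCP at [0.173, 0.601, 0.231] pointing down, gripper open.
Joint ranges: [-2.63, 2.63], [-0.92, 2.1], [0.06, 2.66], [-1.3, 4.44], [0, 2.69], [-3.02, 3.02]. Speed limits (rad/s): [2.22, 2.22, 2.79, 3.14, 3.14, 3.14].

INTERFACE

Orientations are given as a unit quaternion [w, x, y, z].
In Python, from station import arm, capture, job gives the robot as it stands.
- The arm moves only by the tool drive_tool, never from a script. Its argument "steps" is a list that holds one entry, the list of rows, each a list of 7 numbers: the shift along the tool's x, y, z in m, then the turn, a rotation vector about the tool's x, y, z in rad, then the closure, from -1 (fully open) to 1 (shut). A call has exactly 8 rows; each row shifts and turns the commanded pose from where the row before left it, along the tool's axes as they then stand; what a row does not reach is not made up. A row lasts 1/12 s, in which the tool goes at most 41.7 mm and 7.16 degrees, less where a joint would pass 70% of its speed; a pose out of reach is approached as far as the arm can. A call with a gripper value outside its range is refused whole. The fingers move at their own pace and stop on an object; the grip force is fixed at half the most. Time passes only in rows, so rows that do not move let the fingers close, or fill a call up. It gives the time, the measured TCP pose, the force, the opening and the grip force at its end, in the units of the state.
- arm.state(): the state, without advancing time (a new reading comes with each control period).
- capture(name): name is "side" or "top"; returns a dict with "color" (420x560x3 uint8, red, green, blue), "fov_y" (degrees; the focal length in pixels is half the picture's height over the tangent of half this angle, whatever the lens; pixels are square), "cx", "cy" (the principal point, pixels), "R" (3x3) and "t" (3): a world point X has camera coordinates R X + t. Camera axes: x right, y down, z forward; pixel columns grow to the right and rows downward; lengths in m; the calibration is good to about 2 mm. A picture is of the moment at which its call begins. There is no depth.
- job.close_job(): hands the job in; it is judged then, once.
The state is a dict: "time": time; "joint_positions": joint angles; "joint_velocities": joint speeds; "effort": joint torques, N m; "eef_pos": TCP position; "tool_rot": TCP orientation; "force": force on the tool from outside, world axes, zero at the start; "wrist_torque": the same for the moment, N m; "opening": finger opening in m; "finger_force": force on a finger pad.
Only numpy, scipy, OpenCV 4.12 (cv2) and the standard library are available. Lean on these libraries where they do the work, as an engineer would, in place of code of your own. Each camera call takes 0.05 s, during which the arm holds its last target. There are 200 camera calls.

TASK

The photo turntable still has its transport catch up, hidden somewhere under the plate, where it rubs on the plate at just one spot. Turn the plate slowly, feel for the spot where it drags most, and stop there: the small hole in the plate is then above the catch. Push the catch fully down through that hole with the pin from the wooden stand, put the pin back in its stand, and leave the carton, tape roll and jar where they are.

Things in the scene. Friction and masses are not known exactly. Their poses are not given: they have to be found in the camera images.
- turntable_center (a point): centre of the turntable's plate, on its top face, on the vertical axis it turns about. The turntable is a fixed black drum 244 mm across and 46 mm high with a grey disc on it, 244 mm across and 8 mm thick: underside 48 mm, top face 56 mm above the table; nothing else stands on it but the knob. The drum is hollow, with its floor 6 mm above the table. The plate turns without end either way on a light bearing (under 1 N felt at the hole).
- plate_hole (a point): centre of the round hole through the plate, on its top face, 80 mm from the turntable's axis; 14 mm in diameter, straight through the 8 mm plate. With the plate at the rubbing angle it is straight above the catch. Pushed slowly at the hole, the rub adds 5 to 10 N: it begins 0.17 rad before that angle, is half risen at 0.12 rad and eases off past it, alike both ways. The angle is 0.7 rad or more from the start. A pin held upright in it can push the plate round
- knob_top (a point): centre of the top of the black knob on the plate, 80 mm from the axis on the side opposite the hole; upright, 22 mm in diameter, 30 mm high, its top 90 mm above the table; it spins freely on its own upright axis, so that a gripper may keep its heading while it leads the plate round
- catch (a joint): how far the hidden catch is pushed down (m): 0 up, 0.010 fully down at its stop. It is a round upright steel stud 12 mm in diameter, 80 mm from the turntable's axis, its flat top 40 mm above the table when up (8 mm below the plate's underside). It takes up to 20 N to push down, stays where it is left, and when it is down the plate rubs no more
- pin: steel pin with a round black handle, 60 g, standing upright in the stand at the start; origin at the centre of the tip's end, z up along the pin to the handle. Shaft 6 mm in diameter and 60 mm long, then a handle 22 mm in diameter and 60 mm long (60 to 120 mm from the tip)
- stand: fixed wooden block 60 x 60 x 70 mm high, origin at the centre of its underside; a vertical hole 9 mm in diameter and 64 mm deep with a 2 mm chamfer in the middle of its top. With the pin home, the handle's lower face rests on the block's top, and the tip is 10 mm above the table
- carton: bystander: kraft carton 100 x 160 x 50 mm, origin at the centre of its underside
- tape_roll: bystander: roll of clear tape lying flat, 100 mm across, 48 mm high, origin at the centre of its underside
- jar: bystander: white jar 60 mm across, 90 mm high, origin at the centre of its underside

How it is judged:
On the way:
1. the catch is pushed down (more than 7 mm) with the pin, its tip down through the plate's hole (value of joint catch above 0.007 m and horizontal distance between pin and plate_hole below 0.008 m and height (world z) of pin below 0.045 m), for 0.05 s.
At the end, for the whole second after the job is handed in: the catch is down by more than 7 of its 10 mm, the plate is at rest, and the pin stands at rest fully home in its stand: upright within 7 degrees, its tip within 8 mm of the stand's axis and less than 14 mm above the table (value of joint catch above 0.007 m and horizontal distance between pin and stand below 0.008 m and height (world z) of pin below 0.014 m and angle between pin's own z axis and vertical below 0.12 rad and linear speed of pin below 0.02 m/s and velocity of joint plate between -0.1 and 0.1 rad/s); the robot touches nothing.
It fails at once if the carton, tape roll or jar is shifted by more than 20 mm (distance of any of carton, tape_roll, jar from where it was at the start of the episode above 0.02 m).
It also fails if it takes over 72 s, if anything falls off the work surface, if the arm or the gripper's body presses on something with over 40 N, if the wrist force passes 120 N, or if a joint passes its speed limit or range.

## Working session

There is one attempt and no reset: what is moved stays moved. The work goes in short steps, Python scripts to look and compute and a tool call to move; the robot and the scene stay as the last step left them, time stands still between calls to the robot, and variables do not carry over. Pictures are saved under pics/ and viewed, at most 10 in all, crops included, and the job is handed in when it is done.

Besides the shell and the picture viewer there is one more tool, called after "Emit:" as name([rows], argument=value, ...), one row to a line, values as JSON. drive_tool: Moves the arm, as the interface text tells. Its arguments: {"type":"object","properties":{"steps":{"type":"array","items":{"type":"array","items":{"type":"array","items":{"type":"number"}}}}},"required":["steps"]}

```bash
mkdir -p pics; ls
python3 - <<'E'
from station import arm,capture
import cv2,numpy as np
for n in("top","side"):
    c=capture(n); cv2.imwrite(f"pics/{n}0.png",cv2.resize(c["color"][:,:,::-1],(784,588),interpolation=cv2.INTER_CUBIC))
    print(n,c["fov_y"],c["cx"],c["cy"],np.round(c["R"],4).tolist(),np.round(c["t"],4).tolist(),[k for k in c])
print(arm.state())
E
```

```text
pics
top 51.005879146095964 280.3596613246463 204.73815590520317 [[0.0247, -0.9996, 0.016], [-0.9922, -0.0265, -0.1219], [0.1222, -0.0129, -0.9924]] [-0.0456, 0.5671, 1.0897] ['color', 'fov_y', 'cx', 'cy', 'R', 't']
side 46.52745774296291 281.8635523383401 206.901442750287 [[0.8919, -0.4517, 0.0224], [-0.2144, -0.4661, -0.8584], [0.3982, 0.7608, -0.5125]] [-0.4986, 0.1936, 0.9985] ['color', 'fov_y', 'cx', 'cy', 'R', 't']
{'time': 0.1, 'joint_positions': array([ 1.28759751e+00,  3.53603456e-01,  1.63404169e+00,  3.49810598e-05,
        1.15520264e+00, -2.39947824e-03]), 'joint_velocities': array([ 6.55781764e-04, -7.03550468e-04, -2.70446924e-03,  1.92961879e-04,
       -1.99703275e-05,  2.86090662e-04]), 'effort': array([ 1.40225104e-03, -6.06354904e+01, -3.42822611e+01,  1.94039094e-04,
        3.90734334e-03,  1.44709503e-05]), 'eef_pos': array([0.17307439, 0.60012211, 0.23062914]), 'tool_rot': array([-1.05146302e-04,  1.39945835e-01,  9.90158962e-01, -6.18903460e-04]), 'force': array([ 0.36461424,  0.93804268, -0.4546211 ]), 'wrist_torque': array([-0.00645851,  0.05328316, -0.05163486]), 'finger_force': 0.0, 'opening': 0.08533035093551192}
```

View pics/top0.png

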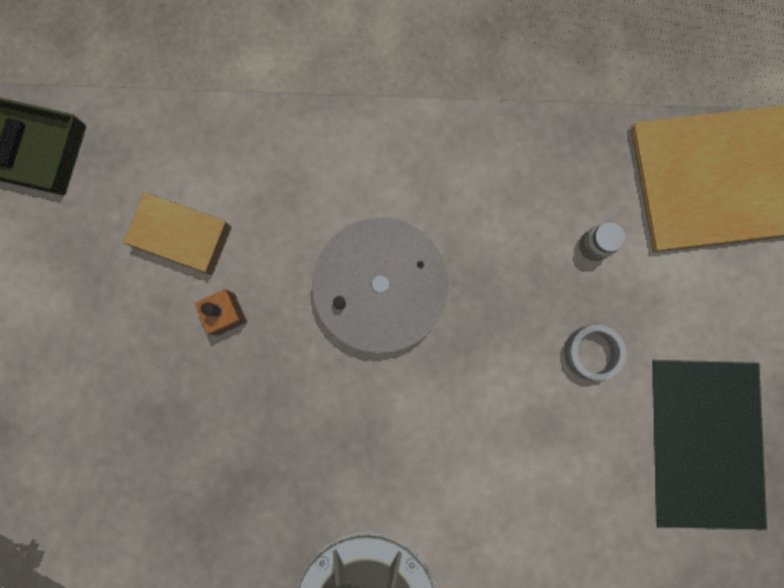

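View pics/side0.png

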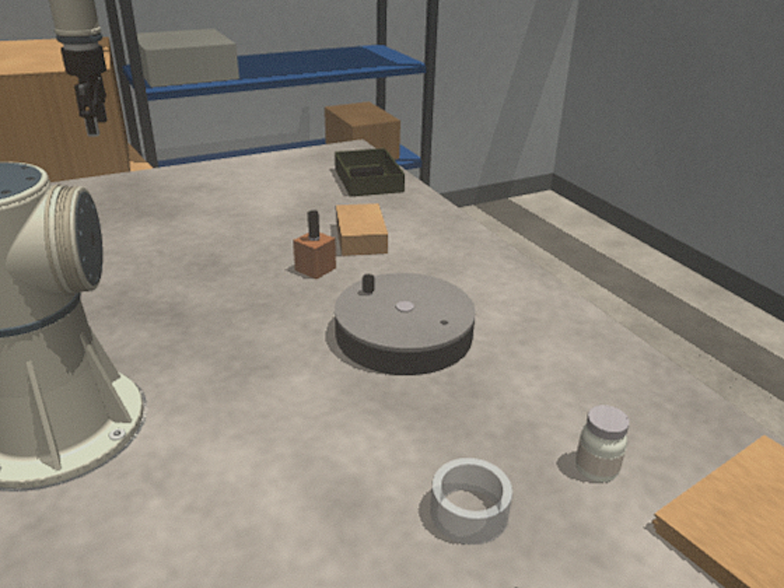

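The top view shows the plate centre at (380,284), the hole at (420,265), the knob at (339,301), the stand top around (218,311) and the handle at (210,310). In the side view the plate centre is (404,307), the hole (444,323) and the handle top (313,212).

```bash
cat > h.py <<'E'
from station import arm,capture
import cv2,numpy as np
from scipy.spatial.transform import Rotation as Ro
def ray(c,u,v,z):
    f=210/np.tan(np.radians(c["fov_y"]/2)); R=np.array(c["R"]);t=np.array(c["t"])
    d=R.T@np.array([(u-c["cx"])/f,(v-c["cy"])/f,1]); o=-R.T@t
    return o+d*(z-o[2])/d[2]
def proj(c,X):
    f=210/np.tan(np.radians(c["fov_y"]/2)); p=np.array(c["R"])@X+np.array(c["t"])
    return np.array([c["cx"],c["cy"]])+f*p[:2]/p[2]
def crop(c,u,v,w,h,s,name):
    u0,v0=int(u-w/2),int(v-h/2)
    cv2.imwrite(name,cv2.resize(c["color"][v0:v0+h,u0:u0+w,::-1],None,fx=s,fy=s,interpolation=cv2.INTER_CUBIC)); print(name,u0,v0)
E
python3 - <<'E'
from h import *
T=capture("top");S=capture("side")
p=lambda x:(x+.5)/1.4-.5
for c,n,l in((T,"T",[("ctr",380,284,.056),("hole",420,265,.056),("knob",339,301,.09),("st1",196,301,.07),("st2",231,290,.07),("st4",208,333,.07),("handle",208,309,.13)]),
 (S,"S",[("ctr",404,307,.056),("hole",444,323,.056),("knob",368,277,.09),("handle",313,212,.13),("st",314,240,.07)])):
    for k,u,v,z in l: print(n,k,np.round(ray(c,p(u),p(v),z),4))
a=np.zeros((360,760,3),np.uint8)
# combined crop: stand top view and plate top view
A=cv2.resize(T["color"][190:250,125:188,::-1],(378,360),interpolation=cv2.INTER_CUBIC)
B=cv2.resize(S["color"][140:200,195:258,::-1],(378,360),interpolation=cv2.INTER_CUBIC)
cv2.imwrite("pics/c1.png",np.hstack([A,B]))
A=cv2.resize(T["color"][150:260,215:325,::-1],(400,400),interpolation=cv2.INTER_CUBIC)
B=cv2.resize(S["color"][180:290,235:345,::-1],(400,400),interpolation=cv2.INTER_CUBIC)
cv2.imwrite("pics/c2.png",np.hstack([A,B]))
E
```

```text
T ctr [ 0.57   -0.0078  0.056 ]
T hole [ 0.6064 -0.0789  0.056 ]
T knob [0.5342 0.0619 0.09  ]
T st1 [0.5296 0.3137 0.07  ]
T st2 [0.5506 0.2537 0.07  ]
T st4 [0.4742 0.2894 0.07  ]
T handle [0.5113 0.2748 0.13  ]
S ctr [ 0.5688 -0.0132  0.056 ]
S hole [ 0.6066 -0.0859  0.056 ]
S knob [0.5311 0.054  0.09  ]
S handle [0.5117 0.2678 0.13  ]
S st [0.5106 0.2657 0.07  ]
```

View pics/c1.png

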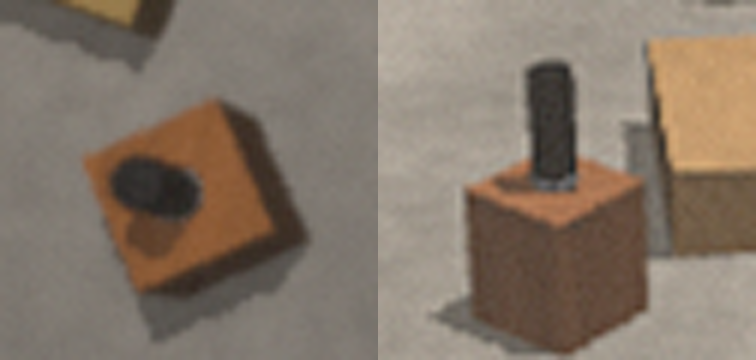

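View pics/c2.png

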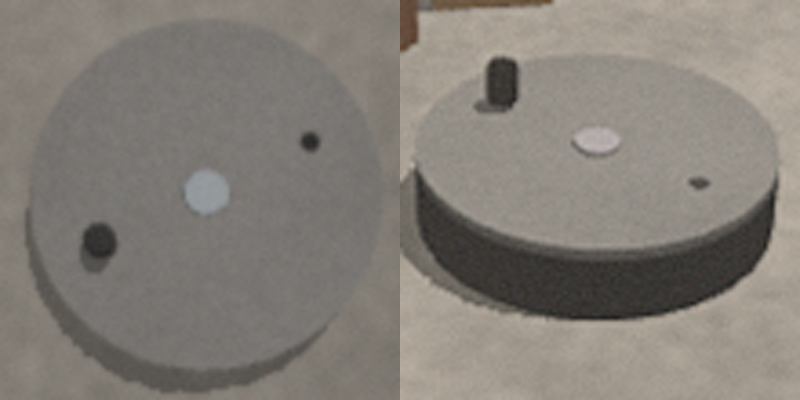

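The crops show the stand top corners, with the pin upright at its centre. They also show the plate with its cap at top crop (208,191), the hole at (311,141) and the knob at (99,238).

Run:
```python
from h import *
T=capture("top");S=capture("side")
k=400/110
q=lambda x,o,s:o+(x+.5)/s-.5
for n,t,s,z in(("ctr",(206,192),(197,140),.057),("hole",(311,141),(299,183),.056),("knob",(99,238),(101,64),.09)):
    print(n,np.round(ray(T,q(t[0],215,k),q(t[1],150,k),z),4),np.round(ray(S,q(s[0],235,k),q(s[1],180,k),z),4))
print("stand T",np.round(np.mean([ray(T,q(x,125,6),q(y,190,6),.07) for x,y in((83,158),(218,98),(272,232),(138,292))],0),4))
print("stand S",np.round(np.mean([ray(S,q(x-378,195,6),q(y,140,6),.07) for x,y in((467,187),(643,182))],0),4))
print("handle",np.round(ray(T,q(135,125,6),q(180,190,6),.13),4),np.round(ray(S,q(173,195,6),q(69,140,6),.13),4))
s=arm.state();print(s["eef_pos"],Ro.from_quat(np.roll(s["tool_rot"],-1)).as_matrix().round(3).tolist())
```

```text
ctr [ 0.5706 -0.0078  0.057 ] [ 0.571  -0.0109  0.057 ]
hole [ 0.6083 -0.0796  0.056 ] [ 0.6076 -0.0835  0.056 ]
knob [0.5337 0.0622 0.09  ] [0.5315 0.0564 0.09  ]
stand T [0.5128 0.2776 0.07  ]
stand S [0.5127 0.2713 0.07  ]
handle [0.5136 0.2781 0.13  ] [0.5122 0.2691 0.13  ]
[0.1731452  0.60036964 0.2310262 ] [[-0.961, 0.277, -0.0], [0.277, 0.961, -0.0], [-0.0, -0.001, -1.0]]
```

Emit:
drive_tool([
  [[0,0,0,0,0,-0.0937,-1],[0,0,0,0,0,-0.0937,-1],[0,0,0,0,0,-0.0937,-1],[-0.022,-0.033,0,0,0,0,-1],[-0.022,-0.033,0,0,0,0,-1],[-0.022,-0.033,0,0,0,0,-1],[-0.022,-0.033,0,0,0,0,-1],[-0.022,-0.033,0,0,0,0,-1]],
])

```text
time: 0.97
eef_pos: [0.2838, 0.434, 0.2313]
tool_rot: [0.0, -0.0, 1.0, 0.0]
force: [1.2, 0.1, 0.1]
opening: 0.0854
finger_force: 0.0
```

Emit:
drive_tool([
  [[-0.022,-0.033,0,0,0,0,-1],[-0.022,-0.033,0,0,0,0,-1],[-0.022,-0.033,0,0,0,0,-1],[-0.022,-0.033,0,0,0,0,-1],[-0.022,-0.033,0,0,0,0,-1],[-0.022,-0.033,0,0,0,0,-1],[-0.022,-0.033,0,0,0,0,-1],[-0.022,-0.033,0.0,0,0,0,-1]],
])

```text
time: 1.63
eef_pos: [0.4601, 0.1698, 0.2315]
tool_rot: [0.0, -0.0, 1.0, 0.0]
force: [0.8, -0.0, -0.3]
opening: 0.0855
finger_force: 0.0
```

Emit:
drive_tool([
  [[-0.0183,-0.0275,0.01,0,0,0,-1],[-0.0183,-0.0275,0.01,0,0,0,-1],[-0.0183,-0.0275,0.01,0,0,0,-1],[-0.0183,-0.0275,0.01,0,0,0,-1],[0,0,0.04,0,0,0,-1],[0,0,0.04,0,0,0,-1],[0,0,0.03,0,0,0,-1],[0,0,0.012,0,0,0,-0.2]],
])

```text
time: 2.3
eef_pos: [0.53, 0.061, 0.0655]
tool_rot: [-0.003, 0.0, 1.0, -0.0]
force: [-0.9, 0.0, -0.3]
opening: 0.0753
finger_force: 0.0
```

Emit:
drive_tool([
  [[0,0,0,0,0,0,0.3],[0,0,0,0,0,0,0.4],[0,0,0,0,0,0,0.5],[0,0,0,0,0,0,1],[0,0,0,0,0,0,1],[0,0,0,0,0,0,1],[0,0,0,0,0,0,1],[0,0,0,0,0,0,1]],
])

```text
time: 2.97
eef_pos: [0.5345, 0.0618, 0.0715]
tool_rot: [0.002, -0.0, 1.0, 0.0]
force: [-0.1, -0.2, 5.9]
opening: 0.0196
finger_force: 58.4
```

Run:
```python
import numpy as np
c=np.array([.571,-.0095]);a0=np.arctan2(.0705,-.0375)
P=lambda a:.08*np.array([np.cos(a),np.sin(a)])
cur=P(a0)
def seg(a,n):
    global cur
    d=np.round((P(a)-cur)/n,4);cur=cur+d*n
    print(round(a-a0,2),n,"rows tool dx,dy",-d[0],d[1], "tangent(world)",np.round([-np.sin(a),np.cos(a)],2))
seg(a0+.28,4);seg(a0+.56,4)
for i in range(1,26):seg(a0+.56+.2*i,8)
```

```text
0.28 4 rows tool dx,dy 0.0045 -0.0033 tangent(world) [-0.72 -0.7 ]
0.56 4 rows tool dx,dy 0.0034 -0.0044 tangent(world) [-0.5  -0.87]
0.76 8 rows tool dx,dy 0.0008 -0.0018 tangent(world) [-0.32 -0.95]
0.96 8 rows tool dx,dy 0.0005 -0.002 tangent(world) [-0.12 -0.99]
1.16 8 rows tool dx,dy 0.0 -0.002 tangent(world) [ 0.08 -1.  ]
1.36 8 rows tool dx,dy -0.0003 -0.0019 tangent(world) [ 0.27 -0.96]
1.56 8 rows tool dx,dy -0.0008 -0.0019 tangent(world) [ 0.46 -0.89]
1.76 8 rows tool dx,dy -0.0011 -0.0017 tangent(world) [ 0.63 -0.78]
1.96 8 rows tool dx,dy -0.0014 -0.0014 tangent(world) [ 0.77 -0.64]
2.16 8 rows tool dx,dy -0.0016 -0.0011 tangent(world) [ 0.88 -0.47]
2.36 8 rows tool dx,dy -0.0019 -0.0008 tangent(world) [ 0.96 -0.29]
2.56 8 rows tool dx,dy -0.0019 -0.0003 tangent(world) [ 1.   -0.09]
2.76 8 rows tool dx,dy -0.002 -0.0 tangent(world) [0.99 0.11]
2.96 8 rows tool dx,dy -0.002 0.0004 tangent(world) [0.95 0.3 ]
3.16 8 rows tool dx,dy -0.0018 0.0008 tangent(world) [0.87 0.49]
3.36 8 rows tool dx,dy -0.0016 0.0011 tangent(world) [0.76 0.65]
3.56 8 rows tool dx,dy -0.0014 0.0015 tangent(world) [0.62 0.79]
3.76 8 rows tool dx,dy -0.0011 0.0017 tangent(world) [0.45 0.89]
3.96 8 rows tool dx,dy -0.0007 0.0018 tangent(world) [0.26 0.97]
4.16 8 rows tool dx,dy -0.0003 0.002 tangent(world) [0.06 1.  ]
4.36 8 rows tool dx,dy 0.0 0.002 tangent(world) [-0.14  0.99]
4.56 8 rows tool dx,dy 0.0005 0.0019 tangent(world) [-0.33  0.94]
4.76 8 rows tool dx,dy 0.0009 0.0018 tangent(world) [-0.51  0.86]
4.96 8 rows tool dx,dy 0.0011 0.0016 tangent(world) [-0.67  0.74]
5.16 8 rows tool dx,dy 0.0015 0.0014 tangent(world) [-0.81  0.59]
5.36 8 rows tool dx,dy 0.0017 0.001 tangent(world) [-0.91  0.42]
5.56 8 rows tool dx,dy 0.0019 0.0006 tangent(world) [-0.97  0.23]
```

Emit:
drive_tool([
  [[0.0045,-0.0033,0,0,0,0,1],[0.0045,-0.0033,0,0,0,0,1],[0.0045,-0.0033,0,0,0,0,1],[0.0045,-0.0033,0,0,0,0,1],[0.0034,-0.0044,0,0,0,0,1],[0.0034,-0.0044,0,0,0,0,1],[0.0034,-0.0044,0,0,0,0,1],[0.0034,-0.0044,0,0,0,0,1]],
])

```text
time: 3.63
eef_pos: [0.5023, 0.031, 0.0715]
tool_rot: [0.002, -0.0, 1.0, 0.0]
force: [0.3, 0.3, 9.8]
opening: 0.0198
finger_force: 59.3
```

Emit:
drive_tool([
  [[0.0008,-0.0018,0,0,0,0,1],[0.0008,-0.0018,0,0,0,0,1],[0.0008,-0.0018,0,0,0,0,1],[0.0008,-0.0018,0,0,0,0,1],[0.0008,-0.0018,0,0,0,0,1],[0.0008,-0.0018,0,0,0,0,1],[0.0008,-0.0018,0,0,0,0,1],[0.0008,-0.0018,0,0,0,0,1]],
])

```text
time: 4.3
eef_pos: [0.4957, 0.0166, 0.0714]
tool_rot: [0.002, -0.0, 1.0, 0.0]
force: [-0.9, 1.9, 12.2]
opening: 0.0197
finger_force: 59.5
```

Emit:
drive_tool([
  [[0.0005,-0.002,0,0,0,0,1],[0.0005,-0.002,0,0,0,0,1],[0.0005,-0.002,0,0,0,0,1],[0.0005,-0.002,0,0,0,0,1],[0.0005,-0.002,0,0,0,0,1],[0.0005,-0.002,0,0,0,0,1],[0.0005,-0.002,0,0,0,0,1],[0.0005,-0.002,0,0,0,0,1]],
])

```text
time: 4.97
eef_pos: [0.4921, 0.0012, 0.0714]
tool_rot: [0.002, 0.0, 1.0, 0.001]
force: [-0.7, 6.3, 11.2]
opening: 0.0194
finger_force: 59.5
```

Emit:
drive_tool([
  [[0,-0.002,0,0,0,0,1],[0,-0.002,0,0,0,0,1],[0,-0.002,0,0,0,0,1],[0,-0.002,0,0,0,0,1],[0,-0.002,0,0,0,0,1],[0,-0.002,0,0,0,0,1],[0,-0.002,0,0,0,0,1],[0,-0.002,0,0,0,0,1]],
])

```text
time: 5.63
eef_pos: [0.4917, -0.0156, 0.0714]
tool_rot: [0.002, -0.0, 1.0, -0.0]
force: [-1.6, 0.3, 12.3]
opening: 0.0196
finger_force: 59.6
```

Emit:
drive_tool([
  [[0,0.0006,0,0,0,0,1],[0,0.0006,0,0,0,0,1],[0,0.0006,0,0,0,0,1],[0,0.0006,0,0,0,0,1],[0,0.0006,0,0,0,0,1],[0,0.0006,0,0,0,0,1],[0,0.0006,0,0,0,0,1],[0,0.0006,0,0,0,0,1]],
])

```text
time: 6.3
eef_pos: [0.4915, -0.0109, 0.0714]
tool_rot: [0.001, -0.0, 1.0, -0.0]
force: [-2.9, -1.1, 13.6]
opening: 0.0195
finger_force: 59.7
```

Emit:
drive_tool([
  [[0,0.0005,0,0,0,0,1],[0,0.0005,0,0,0,0,1],[0,0.0005,0,0,0,0,1],[0,0.0005,0,0,0,0,1],[0,0.0005,0,0,0,0,1],[0,0.0005,0,0,0,0,1],[0,0.0005,0,0,0,0,1],[0,0.0005,0,0,0,0,1]],
])

```text
time: 6.97
eef_pos: [0.4915, -0.0072, 0.0714]
tool_rot: [0.001, -0.0, 1.0, -0.0]
force: [-3.4, -3.6, 13.8]
opening: 0.0198
finger_force: 59.7
```

Emit:
drive_tool([
  [[0,0.0005,0,0,0,0,1],[0,0.0005,0,0,0,0,1],[0,0.0005,0,0,0,0,1],[0,0.0005,0,0,0,0,1],[0,0.0005,0,0,0,0,1],[0,0.0005,0,0,0,0,1],[0,0.0005,0,0,0,0,1],[0,0.0005,0,0,0,0,1]],
])

```text
time: 7.63
eef_pos: [0.4917, -0.0036, 0.0714]
tool_rot: [0.002, -0.001, 1.0, -0.001]
force: [-2.5, -6.1, 12.6]
opening: 0.0199
finger_force: 59.7
```

Emit:
drive_tool([
  [[0,0.0005,0,0,0,0,1],[0,0.0005,0,0,0,0,1],[0,0.0005,0,0,0,0,1],[0,0.0005,0,0,0,0,1],[0,0.0005,0,0,0,0,1],[0,0.0005,0,0,0,0,1],[0,0.0005,0,0,0,0,1],[0,0.0005,0,0,0,0,1]],
])

```text
time: 8.3
eef_pos: [0.4919, 0.0003, 0.0714]
tool_rot: [0.002, -0.001, 1.0, -0.001]
force: [-1.5, -7.6, 12.0]
opening: 0.0196
finger_force: 59.7
```

Emit:
drive_tool([
  [[-0.0001,0.0005,0,0,0,0,1],[-0.0001,0.0005,0,0,0,0,1],[-0.0001,0.0005,0,0,0,0,1],[-0.0001,0.0005,0,0,0,0,1],[-0.0001,0.0005,0,0,0,0,1],[-0.0001,0.0005,0,0,0,0,1],[-0.0001,0.0005,0,0,0,0,1],[-0.0001,0.0005,0,0,0,0,1]],
])

```text
time: 8.97
eef_pos: [0.4926, 0.0047, 0.0714]
tool_rot: [0.002, -0.0, 1.0, -0.0]
force: [-2.2, -5.0, 13.4]
opening: 0.0198
finger_force: 59.7
```

Emit:
drive_tool([
  [[-0.0001,0.0005,0,0,0,0,1],[-0.0001,0.0005,0,0,0,0,1],[-0.0001,0.0005,0,0,0,0,1],[-0.0001,0.0005,0,0,0,0,1],[-0.0001,0.0005,0,0,0,0,1],[-0.0001,0.0005,0,0,0,0,1],[-0.0001,0.0005,0,0,0,0,1],[-0.0001,0.0005,0,0,0,0,1]],
])

```text
time: 9.63
eef_pos: [0.4934, 0.0088, 0.0714]
tool_rot: [0.002, -0.0, 1.0, -0.0]
force: [-1.5, -2.9, 12.5]
opening: 0.0196
finger_force: 59.6
```

Emit:
drive_tool([
  [[-0.0001,0.0005,0,0,0,0,1],[-0.0001,0.0005,0,0,0,0,1],[-0.0001,0.0005,0,0,0,0,1],[-0.0001,0.0005,0,0,0,0,1],[-0.0001,0.0005,0,0,0,0,1],[-0.0001,0.0005,0,0,0,0,1],[-0.0001,0.0005,0,0,0,0,1],[-0.0001,0.0005,0,0,0,0,1]],
])

```text
time: 10.3
eef_pos: [0.4945, 0.013, 0.0714]
tool_rot: [0.002, -0.0, 1.0, -0.0]
force: [-1.6, -2.6, 10.7]
opening: 0.0198
finger_force: 59.6
```

Emit:
drive_tool([
  [[-0.0002,0.0005,0,0,0,0,1],[-0.0002,0.0005,0,0,0,0,1],[-0.0002,0.0005,0,0,0,0,1],[-0.0002,0.0005,0,0,0,0,1],[-0.0002,0.0005,0,0,0,0,1],[-0.0002,0.0005,0,0,0,0,1],[-0.0002,0.0005,0,0,0,0,1],[-0.0002,0.0005,0,0,0,0,1]],
])

```text
time: 10.97
eef_pos: [0.4959, 0.0173, 0.0714]
tool_rot: [0.002, -0.0, 1.0, 0.0]
force: [-2.0, 0.3, 11.9]
opening: 0.0197
finger_force: 59.6
```

Emit:
drive_tool([
  [[-0.0002,0.0005,0,0,0,0,1],[-0.0002,0.0005,0,0,0,0,1],[-0.0002,0.0005,0,0,0,0,1],[-0.0002,0.0005,0,0,0,0,1],[-0.0002,0.0005,0,0,0,0,1],[-0.0002,0.0005,0,0,0,0,1],[-0.0002,0.0005,0,0,0,0,1],[-0.0002,0.0005,0,0,0,0,1]],
])

```text
time: 11.63
eef_pos: [0.4975, 0.0213, 0.0714]
tool_rot: [0.002, -0.0, 1.0, 0.0]
force: [-2.0, 0.5, 11.7]
opening: 0.0201
finger_force: 59.6
```

Emit:
drive_tool([
  [[0.0002,-0.0006,0,0,0,0,1],[0.0002,-0.0006,0,0,0,0,1],[0.0002,-0.0006,0,0,0,0,1],[0.0002,-0.0006,0,0,0,0,1],[0.0002,-0.0006,0,0,0,0,1],[0.0002,-0.0006,0,0,0,0,1],[0.0002,-0.0006,0,0,0,0,1],[0.0002,-0.0006,0,0,0,0,1]],
])

```text
time: 12.3
eef_pos: [0.4957, 0.0167, 0.0714]
tool_rot: [0.002, -0.0, 1.0, 0.0]
force: [-2.1, 2.7, 13.1]
opening: 0.02
finger_force: 59.7
```

Emit:
drive_tool([
  [[0.0002,-0.0005,0,0,0,0,1],[0.0002,-0.0005,0,0,0,0,1],[0.0002,-0.0005,0,0,0,0,1],[0.0002,-0.0005,0,0,0,0,1],[0.0002,-0.0005,0,0,0,0,1],[0.0002,-0.0005,0,0,0,0,1],[0.0002,-0.0005,0,0,0,0,1],[0.0002,-0.0005,0,0,0,0,1]],
])

```text
time: 12.97
eef_pos: [0.4945, 0.0128, 0.0714]
tool_rot: [0.002, -0.0, 1.0, 0.0]
force: [-0.8, 3.7, 11.7]
opening: 0.0195
finger_force: 59.6
```

Emit:
drive_tool([
  [[0.0001,-0.0005,0,0,0,0,1],[0.0001,-0.0005,0,0,0,0,1],[0.0001,-0.0005,0,0,0,0,1],[0.0001,-0.0005,0,0,0,0,1],[0.0001,-0.0005,0,0,0,0,1],[0.0001,-0.0005,0,0,0,0,1],[0.0001,-0.0005,0,0,0,0,1],[0.0001,-0.0005,0,0,0,0,1]],
])

```text
time: 13.63
eef_pos: [0.4936, 0.0093, 0.0714]
tool_rot: [0.002, 0.0, 1.0, 0.001]
force: [-1.6, 6.3, 11.6]
opening: 0.0193
finger_force: 59.6
```

Emit:
drive_tool([
  [[0.0001,-0.0005,0,0,0,0,1],[0.0001,-0.0005,0,0,0,0,1],[0.0001,-0.0005,0,0,0,0,1],[0.0001,-0.0005,0,0,0,0,1],[0.0001,-0.0005,0,0,0,0,1],[0.0001,-0.0005,0,0,0,0,1],[0.0001,-0.0005,0,0,0,0,1],[0.0001,-0.0005,0,0,0,0,1]],
])

```text
time: 14.3
eef_pos: [0.4928, 0.0054, 0.0714]
tool_rot: [0.002, 0.0, 1.0, 0.001]
force: [-1.7, 7.6, 11.7]
opening: 0.0198
finger_force: 59.7
```

Emit:
drive_tool([
  [[0.0001,-0.0005,0,0,0,0,1],[0.0001,-0.0005,0,0,0,0,1],[0.0001,-0.0005,0,0,0,0,1],[0.0001,-0.0005,0,0,0,0,1],[0.0001,-0.0005,0,0,0,0,1],[0.0001,-0.0005,0,0,0,0,1],[0.0001,-0.0005,0,0,0,0,1],[0.0001,-0.0005,0,0,0,0,1]],
])

```text
time: 14.97
eef_pos: [0.4921, 0.0012, 0.0714]
tool_rot: [0.002, 0.0, 1.0, 0.001]
force: [-1.4, 6.1, 11.5]
opening: 0.0197
finger_force: 59.6
```

Emit:
drive_tool([
  [[0,-0.0005,0,0,0,0,1],[0,-0.0005,0,0,0,0,1],[0,-0.0005,0,0,0,0,1],[0,-0.0005,0,0,0,0,1],[0,-0.0005,0,0,0,0,1],[0,-0.0005,0,0,0,0,1],[0,-0.0005,0,0,0,0,1],[0,-0.0005,0,0,0,0,1]],
])

```text
time: 15.63
eef_pos: [0.4917, -0.0031, 0.0714]
tool_rot: [0.002, -0.0, 1.0, 0.0]
force: [-2.7, 4.0, 14.5]
opening: 0.02
finger_force: 59.7
```

Emit:
drive_tool([
  [[0,-0.0005,0,0,0,0,1],[0,-0.0005,0,0,0,0,1],[0,-0.0005,0,0,0,0,1],[0,-0.0005,0,0,0,0,1],[0,-0.0005,0,0,0,0,1],[0,-0.0005,0,0,0,0,1],[0,-0.0005,0,0,0,0,1],[0,-0.0005,0,0,0,0,1]],
])

```text
time: 16.3
eef_pos: [0.4915, -0.0073, 0.0714]
tool_rot: [0.001, -0.0, 1.0, 0.0]
force: [-4.0, 3.1, 14.6]
opening: 0.0196
finger_force: 59.8
```

Emit:
drive_tool([
  [[0,-0.0005,0,0,0,0,1],[0,-0.0005,0,0,0,0,1],[0,-0.0005,0,0,0,0,1],[0,-0.0005,0,0,0,0,1],[0,-0.0005,0,0,0,0,1],[0,-0.0005,0,0,0,0,1],[0,-0.0005,0,0,0,0,1],[0,-0.0005,0,0,0,0,1]],
])

```text
time: 16.97
eef_pos: [0.4915, -0.0116, 0.0714]
tool_rot: [0.001, -0.0, 1.0, 0.0]
force: [-3.7, 0.2, 13.4]
opening: 0.0197
finger_force: 59.8
```

Emit:
drive_tool([
  [[-0.0001,0.0018,0,0,0,0,1],[-0.0001,0.0018,0,0,0,0,1],[-0.0001,0.0018,0,0,0,0,1],[-0.0001,0.0018,0,0,0,0,1],[-0.0001,0.0018,0,0,0,0,1],[-0.0001,0.0018,0,0,0,0,1],[-0.0001,0.0018,0,0,0,0,1],[-0.0001,0.0018,0,0,0,0,1]],
])

```text
time: 17.63
eef_pos: [0.4922, 0.0021, 0.0714]
tool_rot: [0.001, -0.001, 1.0, -0.001]
force: [-3.5, -6.2, 14.6]
opening: 0.0193
finger_force: 59.8
```

Emit:
drive_tool([
  [[0,0,0,0,0,0,1],[0,0,0,0,0,0,1],[0,0,0,0,0,0,0],[0,0,0,0,0,0,0],[0,0,0,0,0,0,0],[0,0,0,0,0,0,0],[0,0,0,0,0,0,0],[0,0,0,0,0,0,0]],
])

```text
time: 18.3
eef_pos: [0.4913, 0.0028, 0.0692]
tool_rot: [-0.0, -0.0, 1.0, -0.0]
force: [-1.1, -0.4, 0.4]
opening: 0.0425
finger_force: 0.0
```

Emit:
drive_tool([
  [[0,0,-0.035,0,0,0,-0.5],[0,0,-0.035,0,0,0,-1],[0,0,-0.035,0,0,0,-1],[-0.003,0.0388,0,0,0,0,-1],[-0.003,0.0388,0,0,0,0,-1],[-0.003,0.0388,0,0,0,0,-1],[-0.003,0.0388,0,0,0,0,-1],[-0.003,0.0388,0,0,0,0,-1]],
])

```text
time: 18.97
eef_pos: [0.5061, 0.1986, 0.1744]
tool_rot: [0.0, 0.0, 1.0, 0.0]
force: [1.9, 0.2, 0.7]
opening: 0.0855
finger_force: 0.0
```

Run:
```python
from h import *
T=capture("top");S=capture("side")
print(arm.state()["eef_pos"])
A=cv2.resize(T["color"][150:260,215:325,::-1],(400,400),interpolation=cv2.INTER_CUBIC)
B=cv2.resize(S["color"][180:290,235:345,::-1],(400,400),interpolation=cv2.INTER_CUBIC)
cv2.imwrite("pics/c3.png",np.hstack([A,B]))
```

```text
[0.50684708 0.20165598 0.17440592]
```

View pics/c3.png

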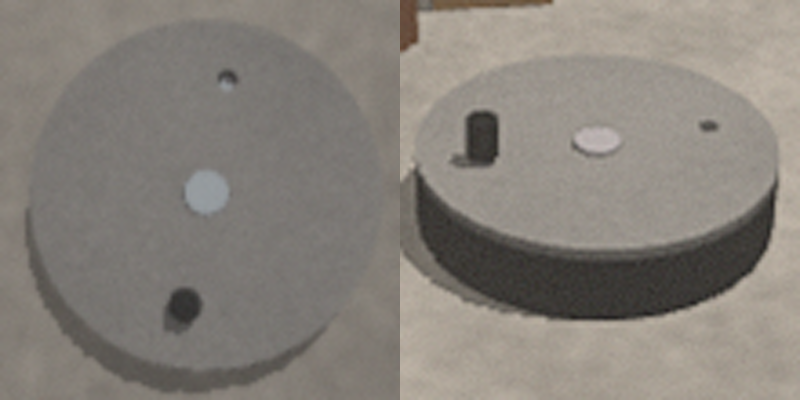

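In the top crop the hole is at (228,78) with the bright catch visible inside it, and the knob is at (184,304). In the side crop the hole is at (709,126).

Run:
```python
from h import *
T=capture("top");S=capture("side");k=400/110
q=lambda x,o,s:o+(x+.5)/s-.5
for n,t,s,z in(("ctr",(206,192),(197,140),.057),("hole",(228,78),(309,126),.056),("knob",(184,304),(82,118),.09),("catch?",(228,83),(309,126),.04)):
    print(n,np.round(ray(T,q(t[0],215,k),q(t[1],150,k),z),4),np.round(ray(S,q(s[0],235,k),q(s[1],180,k),z),4))
```

```text
ctr [ 0.5706 -0.0078  0.057 ] [ 0.571  -0.0109  0.057 ]
hole [ 0.6511 -0.021   0.056 ] [ 0.6494 -0.0257  0.056 ]
knob [0.4912 0.0044 0.09  ] [ 0.4908 -0.0022  0.09  ]
catch? [ 0.6507 -0.0211  0.04  ] [ 0.6636 -0.0037  0.04  ]
```

Emit:
drive_tool([
  [[-0.003,0.0363,0,0,0,0,-1],[-0.003,0.0363,0,0,0,0,-1],[0,0,0.02,0,0,0,-1],[0,0,0.02,0,0,0,-1],[0,0,0.02,0,0,0,-1],[0,0,0.018,0,0,0,-1],[0,0,0,0,0,0,-1],[0,0,0,0,0,0,0]],
])

```text
time: 19.83
eef_pos: [0.5118, 0.2678, 0.0957]
tool_rot: [-0.001, 0.0, 1.0, -0.001]
force: [-0.4, -0.6, 0.5]
opening: 0.0756
finger_force: 0.0
```

Emit:
drive_tool([
  [[-0.0005,0.003,0,0,0,0,0],[-0.0005,0.003,0,0,0,0,0],[0,0,0,0,0,0,0],[0,0,0,0,0,0,0],[0,0,0,0,0,0,0.3],[0,0,0,0,0,0,0.3],[0,0,0,0,0,0,0.4],[0,0,0,0,0,0,0.45]],
])

```text
time: 20.5
eef_pos: [0.5133, 0.2755, 0.0964]
tool_rot: [0.0, -0.0, 1.0, 0.0]
force: [-0.5, 0.1, -0.5]
opening: 0.0236
finger_force: 0.2
```

Emit:
drive_tool([
  [[0,0,0,0,0,0,0.5],[0,0,0,0,0,0,0.55],[0,0,0,0,0,0,0.6],[0,0,0,0,0,0,0.8],[0,0,0,0,0,0,1],[0,0,0,0,0,0,1],[0,0,0,0,0,0,1],[0,0,0,0,0,0,1]],
])

```text
time: 21.17
eef_pos: [0.5134, 0.2755, 0.0965]
tool_rot: [0.0, -0.0, 1.0, 0.0]
force: [-0.8, -0.5, 4.8]
opening: 0.0202
finger_force: 58.5
```

Emit:
drive_tool([
  [[0,0,-0.015,0,0,0,1],[0,0,-0.025,0,0,0,1],[0,0,-0.03,0,0,0,1],[0,0,-0.03,0,0,0,1],[-0.0137,-0.0298,0,0,0,0,1],[-0.0137,-0.0298,0,0,0,0,1],[-0.0137,-0.0298,0,0,0,0,1],[-0.0137,-0.0298,0,0,0,0,1]],
])

```text
time: 21.83
eef_pos: [0.5684, 0.155, 0.1962]
tool_rot: [0.0, -0.001, 1.0, -0.0]
force: [-0.3, 0.2, -1.2]
opening: 0.0207
finger_force: 59.1
```

Emit:
drive_tool([
  [[-0.0137,-0.0298,0,0,0,0,1],[-0.0137,-0.0298,0,0,0,0,1],[-0.0137,-0.0298,0,0,0,0,1],[-0.0137,-0.0298,0,0,0,0,1],[-0.0137,-0.0298,0,0,0,0,1],[-0.0137,-0.0298,0,0,0,0,1],[0,0,0.02,0,0,0,1],[0,0,0.02,0,0,0,1]],
])

```text
time: 22.5
eef_pos: [0.6519, -0.0247, 0.1564]
tool_rot: [0.001, 0.001, 1.0, -0.0]
force: [0.3, 0.7, -0.7]
opening: 0.0208
finger_force: 59.2
```

Emit:
drive_tool([
  [[0,0,0,0,0,0,1],[0,0,0,0,0,0,1],[0,0,0,0,0,0,1],[0,0,0,0,0,0,1],[0,0,0,0,0,0,1],[0,0,0,0,0,0,1],[0,0,0,0,0,0,1],[0,0,0,0,0,0,1]],
])

```text
time: 23.17
eef_pos: [0.6505, -0.0224, 0.1567]
tool_rot: [0.0, -0.0, 1.0, -0.0]
force: [0.6, 0.3, -0.7]
opening: 0.0204
finger_force: 59.2
```

Run:
```python
from h import *
T=capture("top");S=capture("side")
s=arm.state();print(s["eef_pos"],s["force"],s["opening"])
A=cv2.resize(T["color"][150:260,215:325,::-1],(400,400),interpolation=cv2.INTER_CUBIC)
u,v=proj(S,np.array([.6505,-.0225,.07])).astype(int)
B=cv2.resize(S["color"][v-30:v+30,u-30:u+30,::-1],(400,400),interpolation=cv2.INTER_CUBIC);print(u,v)
cv2.imwrite("pics/c4.png",np.hstack([A,B]))
```

```text
[ 0.65044098 -0.02247352  0.15648333] [-0.41881281  0.00439255 -0.12598462] 0.02060238899461356
319 208
```

View pics/c4.png

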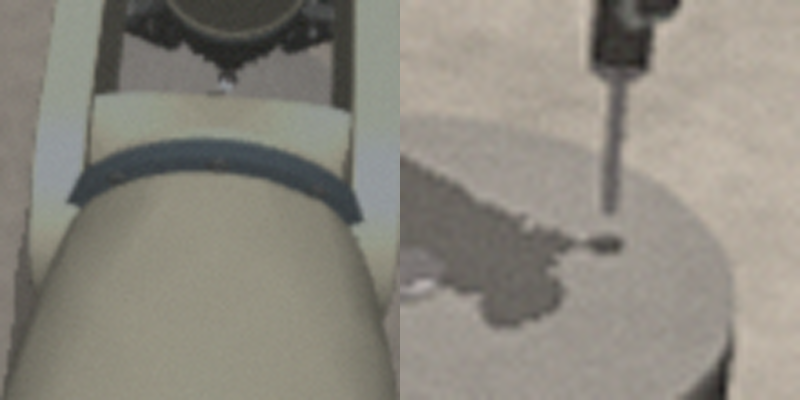

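The side crop shows the pin upright, with its tip at (609,213) just above the hole at (606,244).

Run:
```python
from h import *
S=capture("side");q=lambda x,o:o+(x+.5)/(400/60)-.5
u0,v0=289,178
print("tip",ray(S,q(209,u0),q(214,v0),.070),"hole",ray(S,q(206,u0),q(244,v0),.056))
```

```text
tip [ 0.64873468 -0.02655342  0.07      ] hole [ 0.64934296 -0.02505728  0.056     ]
```

Emit:
drive_tool([
  [[-0.0005,0.001,0,0,0,0,1],[0,0,0.004,0,0,0,1],[0,0,0.004,0,0,0,1],[0,0,0.004,0,0,0,1],[0,0,0.004,0,0,0,1],[0,0,0.004,0,0,0,1],[0,0,0.004,0,0,0,1],[0,0,0,0,0,0,1]],
])

```text
time: 23.98
eef_pos: [0.6503, -0.0215, 0.1311]
tool_rot: [-0.001, -0.0, 1.0, 0.0]
force: [-0.1, -0.9, -0.5]
opening: 0.0208
finger_force: 59.2
```

Tip at about 0.0445, through the hole without contact. Now push.

Emit:
drive_tool([
  [[0,0,0.002,0,0,0,1],[0,0,0.002,0,0,0,1],[0,0,0.002,0,0,0,1],[0,0,0.002,0,0,0,1],[0,0,0.002,0,0,0,1],[0,0,0,0,0,0,1],[0,0,0,0,0,0,1],[0,0,0,0,0,0,1]],
])

```text
time: 24.65
eef_pos: [0.6519, -0.0215, 0.1242]
tool_rot: [0.001, -0.0, 1.0, -0.0]
force: [-1.7, 0.6, 12.6]
opening: 0.0207
finger_force: 60.7
```

Emit:
drive_tool([
  [[0,0,0.001,0,0,0,1],[0,0,0.001,0,0,0,1],[0,0,0.001,0,0,0,1],[0,0,0.001,0,0,0,1],[0,0,0,0,0,0,1],[0,0,0,0,0,0,1],[0,0,0,0,0,0,1],[0,0,0,0,0,0,1]],
])

```text
time: 25.32
eef_pos: [0.6521, -0.0215, 0.1207]
tool_rot: [0.001, -0.0, 1.0, -0.0]
force: [-3.0, 0.5, 16.0]
opening: 0.0202
finger_force: 60.8
```

Emit:
drive_tool([
  [[0,0,0.001,0,0,0,1],[0,0,0.001,0,0,0,1],[0,0,0.001,0,0,0,1],[0,0,0.001,0,0,0,1],[0,0,0,0,0,0,1],[0,0,0,0,0,0,1],[0,0,0,0,0,0,1],[0,0,0,0,0,0,1]],
])

```text
time: 25.98
eef_pos: [0.6521, -0.0215, 0.1167]
tool_rot: [0.001, -0.0, 1.0, -0.0]
force: [-3.2, 0.4, 16.3]
opening: 0.0204
finger_force: 60.8
```

Emit:
drive_tool([
  [[0,0,0.001,0,0,0,1],[0,0,0.001,0,0,0,1],[0,0,0.001,0,0,0,1],[0,0,0,0,0,0,1],[0,0,0,0,0,0,1],[0,0,0,0,0,0,1],[0,0,0,0,0,0,1],[0,0,0,0,0,0,1]],
])

```text
time: 26.65
eef_pos: [0.6528, -0.0215, 0.1151]
tool_rot: [0.002, -0.0, 1.0, -0.0]
force: [-4.9, 1.0, 24.9]
opening: 0.0206
finger_force: 62.0
```

Emit:
drive_tool([
  [[0,0,-0.01,0,0,0,1],[0,0,-0.02,0,0,0,1],[0,0,-0.025,0,0,0,1],[0,0,-0.03,0,0,0,1],[0.0138,0.0297,0,0,0,0,1],[0.0138,0.0297,0,0,0,0,1],[0.0138,0.0297,0,0,0,0,1],[0.0138,0.0297,0,0,0,0,1]],
])

```text
time: 27.32
eef_pos: [0.595, 0.0982, 0.1966]
tool_rot: [0.0, 0.0, 1.0, 0.0]
force: [-0.0, 1.1, -1.5]
opening: 0.0203
finger_force: 59.4
```

Emit:
drive_tool([
  [[0.0138,0.0297,0,0,0,0,1],[0.0138,0.0297,0,0,0,0,1],[0.0138,0.0297,0,0,0,0,1],[0.0138,0.0297,0,0,0,0,1],[0.0138,0.0297,0,0,0,0,1],[0.0138,0.0297,0,0,0,0,1],[0,0,0,0,0,0,1],[0,0,0,0,0,0,1]],
])

```text
time: 27.98
eef_pos: [0.5121, 0.2768, 0.1964]
tool_rot: [0.0, -0.002, 1.0, 0.0]
force: [1.3, -0.6, -0.9]
opening: 0.0204
finger_force: 59.4
```

Emit:
drive_tool([
  [[0,0,0.01,0,0,0,1],[0,0,0.01,0,0,0,1],[0,0,0,0,0,0,1],[0,0,0,0,0,0,1],[0,0,0,0,0,0,1],[0,0,0,0,0,0,1],[0,0,0,0,0,0,1],[0,0,0,0,0,0,1]],
])

```text
time: 28.65
eef_pos: [0.5131, 0.2754, 0.1766]
tool_rot: [0.0, -0.0, 1.0, 0.0]
force: [0.4, 0.2, -0.7]
opening: 0.0208
finger_force: 59.4
```

Run:
```python
from h import *
S=capture("side");T=capture("top")
s=arm.state();print(s["eef_pos"],s["force"],s["opening"])
B=cv2.resize(S["color"][130:200,190:260,::-1],(400,400),interpolation=cv2.INTER_CUBIC)
A=cv2.resize(T["color"][150:260,215:325,::-1],(400,400),interpolation=cv2.INTER_CUBIC)
cv2.imwrite("pics/c5.png",np.hstack([A,B]))
```

```text
[0.51291953 0.27545005 0.17649439] [ 0.58326093  0.48946359 -0.07973817] 0.020069003958874558
```

View pics/c5.png

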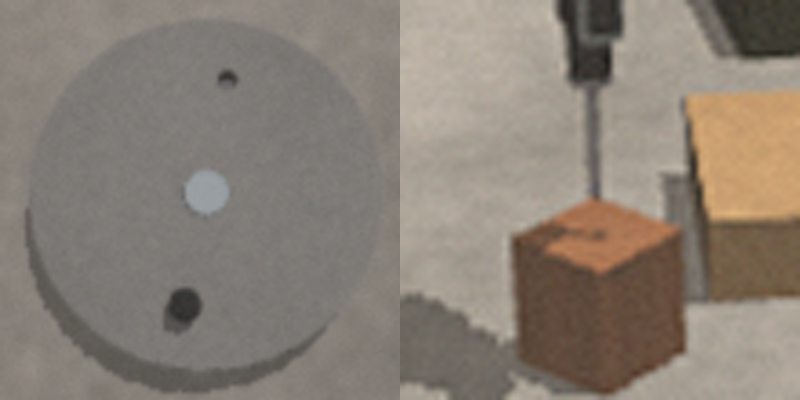

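The catch in the hole is now darker, so it is down. The pin hangs upright above the stand's hole at side crop (595,235).

Emit:
drive_tool([
  [[-0.0004,0,0,0,0,0,1],[0,0,0.005,0,0,0,1],[0,0,0.005,0,0,0,1],[0,0,0.005,0,0,0,1],[0,0,0.004,0,0,0,1],[0,0,0.004,0,0,0,1],[0,0,0.004,0,0,0,1],[0,0,0,0,0,0,1]],
])

```text
time: 29.42
eef_pos: [0.5127, 0.2752, 0.1482]
tool_rot: [-0.001, -0.0, 1.0, -0.0]
force: [0.3, 0.2, -0.0]
opening: 0.0202
finger_force: 59.4
```

Emit:
drive_tool([
  [[0,0,0.006,0,0,0,1],[0,0,0.006,0,0,0,1],[0,0,0.006,0,0,0,1],[0,0,0.006,0,0,0,1],[0,0,0.006,0,0,0,1],[0,0,0.006,0,0,0,1],[0,0,0.006,0,0,0,1],[0,0,0.006,0,0,0,1]],
])

```text
time: 30.08
eef_pos: [0.5132, 0.2754, 0.1006]
tool_rot: [-0.0, -0.0, 1.0, -0.0]
force: [0.6, 0.0, -0.8]
opening: 0.0205
finger_force: 59.4
```

Emit:
drive_tool([
  [[0,0,0.001,0,0,0,1],[0,0,0.001,0,0,0,1],[0,0,0.001,0,0,0,1],[0,0,0,0,0,0,1],[0,0,0,0,0,0,1],[0,0,0,0,0,0,1],[0,0,0,0,0,0,1],[0,0,0,0,0,0,1]],
])

```text
time: 30.75
eef_pos: [0.5133, 0.2755, 0.0985]
tool_rot: [0.0, -0.0, 1.0, 0.0]
force: [0.4, 0.8, -1.5]
opening: 0.0206
finger_force: 59.4
```

Emit:
drive_tool([
  [[0,0,0.001,0,0,0,1],[0,0,0.001,0,0,0,1],[0,0,0,0,0,0,1],[0,0,0,0,0,0,1],[0,0,0,0,0,0,0.4],[0,0,0,0,0,0,0],[0,0,0,0,0,0,-1],[0,0,0,0,0,0,-1]],
])

```text
time: 31.42
eef_pos: [0.5131, 0.2754, 0.0961]
tool_rot: [-0.0, -0.0, 1.0, -0.0]
force: [0.4, 0.4, -0.4]
opening: 0.061
finger_force: 0.0
```

Emit:
drive_tool([
  [[0,0,0,0,0,0,-1],[0,0,0,0,0,0,-1],[0,0,-0.015,0,0,0,-1],[0,0,-0.03,0,0,0,-1],[0,0,-0.03,0,0,0,-1],[0,0,-0.03,0,0,0,-1],[0,0,0,0,0,0,-1],[0,0,0,0,0,0,-1]],
])

```text
time: 32.08
eef_pos: [0.5143, 0.276, 0.2032]
tool_rot: [0.002, -0.0, 1.0, 0.001]
force: [0.2, -0.9, 0.0]
opening: 0.0851
finger_force: 0.0
```

Run:
```python
from h import *
S=capture("side")
s=arm.state();print(s["eef_pos"],s["force"],s["opening"])
cv2.imwrite("pics/c6.png",cv2.resize(S["color"][120:330,190:470,::-1],(784,588),interpolation=cv2.INTER_CUBIC))
```

```text
[0.51325799 0.27546794 0.20153797] [-0.25407377  0.99990291 -0.11423895] 0.0851194443387471
```

View pics/c6.png

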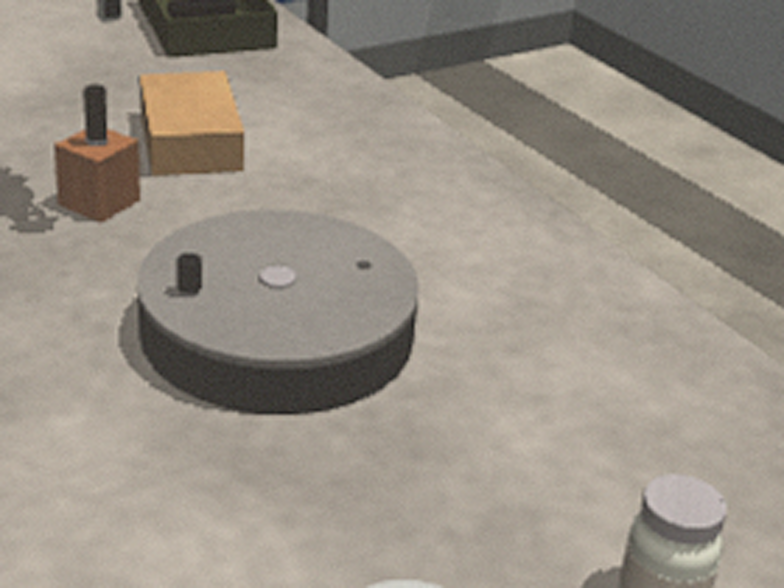

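The pin stands home in its stand at (95,115), the bystanders are in place, and the gripper is clear.

```bash
python3 -c "
from station import job
print(job.close_job())"
```

```text
the job is handed in; nothing more can be done
None
```

The job is handed in at about 32 s: the catch was pushed to its stop through the hole, the pin is back home in its stand, and the carton, tape roll and jar were not touched; no verdict came back from the judging.

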